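Bench-check a rear derailleur and hold its cage wound forward

ROBOT

A 7-joint arm with a two-finger parallel gripper is mounted at the origin on the work surface. World frame = base frame: x ahead of the robot, y to its left, z up, the work surface at z = 0. Lengths are in m, angles in rad, forces in N, time in s.
With the tool pointing down it reaches from about 0.4 to 0.85 m from the base axis. Payload 4.5 kg.
Tool frame: the origin (TCP) lies between the finger pads; the fingertips stand r.finger_overhang ahead of it and the grasp point (between the pads) lies 8 mm behind it (r.finger_overhang is the distance from the TCP to the fingertips, in m); z points along the fingers, x is the direction in which the jaws open and shut, and the axes are right-handed (so a half turn about z gives the same grasp; the last joint's range is limited). The gripper opens to 88 mm and grips with 3 to 60 N. Pads are 18 mm wide; open, the fingers measure 123 mm over their backs; the gripper's body (75 mm by 187 mm) begins 45 mm behind the grasp point.
Start: joints at [-1.229, 0.689, -0.195, 1.565, 0.157, 0.902, -0.215], TCP at [0.189, 0.596, 0.25] pointing down, gripper open.
Joint ranges: [-3.01, 3.01], [-0.46, 2.08], [-1.47, 1.51], [0.13, 2.56], [-1, 4.14], [0.04, 2.09], [-2.66, 2.66]. Speed limits (rad/s): [2.57, 2.57, 3.14, 3.14, 3.14, 3.14, 3.14].

INTERFACE

Orientations are given as a unit quaternion [x, y, z, w].
In Python, from plant import r gives the robot as it stands.
- The arm moves only by the tool move_arm, never from a script. Its argument "targets" is a list that holds one entry, the list of rows, each a list of 7 numbers: the turn, a rotation vector about the world's x, y, z in rad, then the shift along the world's x, y, z in m, then the opening, from 0 (shut) to 1 (fully open). A call has 1 to 5 rows; each row shifts and turns the pose as measured when the row begins; what a row does not reach is not made up. A row lasts 1/10 s, in which the tool goes at most 50 mm and 8.59 degrees, less where a joint would pass 70% of its speed; a pose out of reach is approached as far as the arm can. A call with a gripper value outside its range is refused whole. The fingers move at their own pace and stop on an object; "force" is the grip in N (left out, the last holds). Time passes only in rows, so rows that do not move let the fingers close. It gives the time, the measured TCP pose, the force and the opening at its end, in the units of the state.
- r.get_state(): the state, without advancing time (a new reading comes with each control period).
- r.snapshot(name): name is "scene" or "top" or "wrist"; returns a dict with "frame" (420x560x3 uint8, red, green, blue), "K" (3x3 intrinsics, pixels), "T" (4x4, takes a point from camera to world coordinates). Camera axes: x right, y up, looking along -z (the intrinsics and any distortion apply to the point x, -y, -z); pixel columns grow to the right and rows downward; lengths in m; the calibration is good to about 2 mm. A picture is of the moment at which its call begins. There is no depth.
- r.finish_job(): hands the job in, once; it reports no verdict.
Trained networks look in a picture, given as the dict that the camera call returned (one of the last four; its "shot" number tells which), for a name from the list of things; names that differ only in an ending like _2 or _b are one class to them, and where a whole thing is asked for, a point or a joint stands for the part that bears it (a point fixed in the world has none). Each returns a list of dicts, best first, with "score" (0 to 1); they miss things now and then, are a little off and sometimes report something else, mostly with a low value. They report only what shows in the picture. A call takes as long as a camera call.
- r.find_in(picture, query): "centre" ([row, column] in pixels, amid what is visible of it).
The state is a dict: "clock": time; "q": joint angles; "qd": joint speeds; "joint_torque": joint torques, N m; "tool_pos": TCP position; "eef_rot": TCP orientation; "contact_force": force on the tool from outside, world axes, zero at the start; "moment": the same for the moment, N m; "opening": opening from 0.0 (shut) to 1.0 (fully open).
Only numpy, scipy, OpenCV 4.12 (cv2) and the standard library are available. Lean on these libraries where they do the work, as an engineer would, in place of code of your own. Each camera call takes 0.05 s, during which the arm holds its last target. There are 200 camera calls.

TASK

Check the bicycle derailleur on the bench jig: pull the red-knobbed shift lever all the way towards you to its end stop, hold it there for a moment, then ease it slowly back to rest, taking a couple of seconds and never letting it snap. Then swing the derailleur's cage arm (the one with the orange wheel) against its spring until it is fully home at the brass stop pin, without letting it fly back, and keep it pressed there: the program finishes while the fingers are still holding the cage at its stop. Leave the bottle, the saucer and the small grey tin where they are.

Things in the scene. Friction and masses are not known exactly. Their poses are not given: they have to be found in the camera images.
- jig: Bench jig fixed to the table: light grey metal plate 180 (x) x 320 (y) x 12 mm, blue lever bracket at its -y end, rear derailleur lying on its side at its +y end. Origin: centre of the underside, on the table; jig offsets below are in mm from it. Jig x points away from the robot within 0.45 rad. Hanger block and hanger between lever and cage: 57 mm high at jig x -22..22, y -63..16.
- lever (a joint): Shift lever angle, rad. 0 = rest, leaning 0.40 rad from upright away from the robot (jig +x); grows as the knob is pulled to the robot (jig -x), to the end stop at 0.80. Return spring: 3.6 N at the knob at rest, 11 N at the end stop; let go, it snaps back. Easing back: never faster than 1.5 rad/s. Pulling it lifts knuckle and cage by 15 mm; they sink again with it.
- lever_knob (a point): Centre of the red barrel knob (28 mm diameter, 36 mm long along jig y, flat ends) on an 8 mm rod, 100 mm from lever_hinge. At lever angle q it is 100*sin(0.40 - q) mm along jig x and 100*cos(0.40 - q) mm above the hinge: 142 mm above the table at both ends, 150 mm midway. Free space on both sides (jig +y and -y) for fingers.
- lever_hinge (a point): The lever's hinge, 50 mm above the table at jig (0, -120); its axis runs along jig y. The bracket there is 62 mm high.
- cage_swing (a joint): Cage arm angle, rad. 0 = rest (arm points 60 degrees counter-clockwise from jig x, seen from above); grows counter-clockwise, the orange wheel swinging towards the robot, to the stop at 1.20 (128.8 degrees). Spring turns it back: 0.18 N m at rest, 0.60 N m at the stop (6 N at the orange wheel, 11 N at 55 mm radius). Let go, it flies back; never let it return faster than 2.5 rad/s.
- cage: The cage arm: two dark steel plates 28 mm wide, 48 to 66 mm above the table (lever at rest), bolt heads to 70. Origin on the pivot axis at table level, x along the arm to the orange wheel. Blue wheel at the pivot, orange one at 100 mm (both 42 mm diameter); sides straight and free from 21 to 79 mm. Below it is free to the plate, save within 17 mm of the pivot. Push on its -y (trailing) side.
- cage_pivot (a point): On the vertical pivot axis of the cage arm, at the middle height of the cage, 57 mm above the table at jig (0, 70).
- cage_tail (a point): Centre of the orange wheel at the free end of the cage arm, 100 mm from the pivot, 57 mm above the table.
- stop_pin (a point): Top of the brass stop pin, 10 mm diameter, 64 mm above the table at jig (-40, 89). The leading side of the cage arm comes to rest against it.
- bottle: Clear plastic bottle, 36 mm diameter, 88 mm high, loose, behind the jig. Origin: centre of its underside. Leave it alone.
- saucer: White saucer, 120 mm diameter, 18 mm high, loose, between robot and jig. Origin: centre of its underside. Leave it alone.
- tin: Small flat grey tin, 55 x 75 x 19 mm, loose, behind the jig. Origin: centre of its underside. Leave it alone.

How it is judged:
On the way, in this order (a step that is already met when the one before it is completed fails the run):
1. the lever is pulled to its end stop and held a moment (value of joint lever above 0.74 rad and value of joint cage_swing below 0.3 rad), for 0.2 s.
2. the lever is back at rest (value of joint lever below 0.06 rad and value of joint cage_swing below 0.3 rad), for 0.2 s.
At the end, for the whole second after the job is handed in: The fingers hold the cage arm (more than 2 N between them) within 0.07 rad of its stop at 1.20 rad, still to 0.1 rad/s, through the last second, and the lever is at rest (below 0.06 rad) (value of joint cage_swing above 1.13 rad and velocity of joint cage_swing between -0.1 and 0.1 rad/s and contact force between the fingers and cage above 2 N and value of joint lever below 0.06 rad); the arm keeps its last pose, push and grip.
It fails at once if the lever snaps back (faster than 1.5 rad/s while still beyond 0.1 rad) (velocity of joint lever below -1.5 rad/s and value of joint lever above 0.1 rad).
It fails at once if the cage flies back (faster than 2.5 rad/s while still beyond 0.15 rad) (velocity of joint cage_swing below -2.5 rad/s and value of joint cage_swing above 0.15 rad).
It fails at once if the bottle is shifted by more than 15 mm (distance of bottle from where it was at the start of the episode above 0.015 m).
It fails at once if the saucer is shifted by more than 15 mm (distance of saucer from where it was at the start of the episode above 0.015 m).
It fails at once if the grey tin is shifted by more than 15 mm (distance of tin from where it was at the start of the episode above 0.015 m).
It also fails if it takes over 64 s, if anything falls off the work surface, if the arm or the gripper's body presses on something with over 40 N, if the wrist force passes 120 N, or if a joint passes its speed limit or range.

## Working session

There is one attempt and no reset: what is moved stays moved. The work goes in short steps, Python scripts to look and compute and a tool call to move; the robot and the scene stay as the last step left them, time stands still between calls to the robot, and variables do not carry over. Pictures are saved under pics/ and viewed, about 8 in all and at most 12, crops included, and the job is handed in when it is done.

Besides the shell and the picture viewer there is one more tool, called as name(argument=value, ...) on one line, values as JSON. move_arm: Moves the arm, as the interface text tells. Its arguments: {"type":"object","properties":{"targets":{"type":"array","items":{"type":"array","items":{"type":"array","items":{"type":"number"}}}},"force":{"type":"number"}},"required":["targets"]}

```bash
mkdir -p pics; ls; cat > h.py <<'E'
import numpy as np, cv2
from plant import r
from scipy.spatial.transform import Rotation as R
def ray(p,rc):
    K=p["K"];T=p["T"];d=np.linalg.inv(K)@[rc[1],rc[0],1];d=np.array([d[0],-d[1],-d[2]])
    return T[:3,3],T[:3,:3]@d
def at_z(p,rc,z):
    o,d=ray(p,rc);return o+d*(z-o[2])/d[2]
def proj(p,X):
    c=np.linalg.inv(p["T"])@np.r_[X,1];u=p["K"]@[c[0],-c[1],-c[2]];return u[:2]/u[2]
def st():
    s=r.get_state();print({k:np.round(v,3).tolist() for k,v in s.items() if k not in("qd","joint_torque")})
    return s
E
cat > a.py <<'E'
from h import *
st();print(r.finger_overhang)
ims=[]
for n in("scene","top"):
    p=r.snapshot(n);ims.append(p["frame"]);print(n,p.get("dist"),list(p))
    for q,z in [("lever_knob",.142),("cage_tail",.057),("cage_pivot",.057),("stop_pin",.06),("bottle",.044),("saucer",.009),("tin",.01),("jig",.012)]:
        for f in r.find_in(p,q)[:2]: print(q,np.round(f["centre"]),round(f["score"],2),np.round(at_z(p,f["centre"],z),3))
cv2.imwrite("pics/s.png",ims[0][:,:,::-1]);cv2.imwrite("pics/t.png",ims[1][:,:,::-1])
E
python3 a.py
```

```text
pics
{'clock': 0.0, 'q': [-1.229, 0.69, -0.195, 1.566, 0.157, 0.903, -0.215], 'tool_pos': [0.189, 0.595, 0.249], 'eef_rot': [0.807, 0.59, -0.001, 0.001], 'contact_force': [0.58, 0.065, 0.264], 'moment': [-0.022, -0.018, 0.02], 'opening': 0.998}
0.011
scene None ['frame', 'K', 'T', 'shot']
lever_knob [203. 193.] 0.82 [ 0.505 -0.102  0.142]
cage_tail [224. 333.] 0.58 [0.588 0.115 0.057]
cage_tail [321. 297.] 0.26 [ 0.721 -0.016  0.057]
cage_pivot [225. 332.] 0.67 [0.588 0.113 0.057]
stop_pin [229. 268.] 0.75 [0.552 0.005 0.06 ]
bottle [313. 197.] 0.6 [ 0.642 -0.155  0.044]
saucer [201. 196.] 0.46 [ 0.406 -0.096  0.009]
tin [321. 293.] 0.93 [ 0.707 -0.016  0.01 ]
jig [224. 332.] 0.59 [0.564 0.129 0.012]
jig [231. 270.] 0.57 [0.532 0.015 0.012]
top None ['frame', 'K', 'T', 'shot']
lever_knob [264. 372.] 0.59 [ 0.49  -0.088  0.142]
lever_knob [259. 304.] 0.48 [0.5   0.021 0.142]
cage_tail [218. 251.] 0.88 [0.583 0.117 0.057]
cage_pivot [217. 252.] 0.87 [0.587 0.115 0.057]
cage_pivot [160. 316.] 0.71 [ 0.692 -0.007  0.057]
stop_pin [256. 304.] 0.75 [0.512 0.021 0.06 ]
bottle [189. 396.] 0.81 [ 0.635 -0.157  0.044]
bottle [216. 251.] 0.17 [0.59  0.119 0.044]
saucer [349. 281.] 0.87 [0.343 0.066 0.009]
tin [161. 317.] 0.56 [ 0.705 -0.012  0.01 ]
jig [261. 304.] 0.67 [0.506 0.019 0.012]
jig [261. 377.] 0.53 [ 0.502 -0.119  0.012]
```

View pics/t.png

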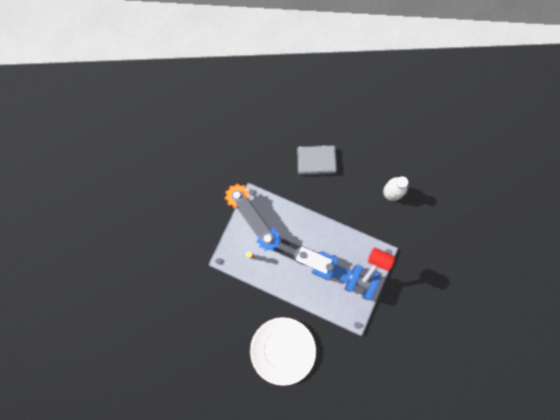

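View pics/s.png

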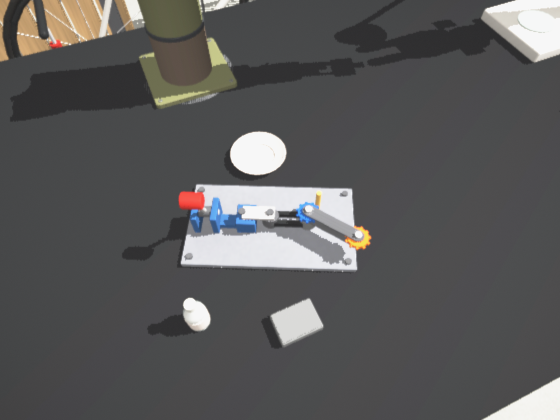

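Top view: the orange wheel is at (row 196, col 237), pivot (239,268), brass pin top (254,249), red knob (259,381), saucer (351,283), tin (160,317) and bottle (189,396). The jig corners show clearly in both views. The scene view agrees: knob (200,192), pin (193,319), orange wheel (237,358). Several network hits were wrong (cage_tail, stop_pin). I'll fit the jig pose to these points.

```bash
cat > fit.py <<'E'
from h import *
from scipy.optimize import least_squares
s,c=np.sin(.4),np.cos(.4)
t=np.radians(60)
J=dict(c1=(.09,.16,.012),c2=(.09,-.16,.012),c3=(-.09,-.16,.012),c4=(-.09,.16,.012),knob=(.1*s,-.12,.05+.1*c),piv=(0,.07,.07),tail=(.1*np.cos(t),.07+.1*np.sin(t),.066),pin=(-.04,.089,.064))
P=dict(top=dict(c1=(247,184),c2=(397,249),c3=(362,333),c4=(210,264),knob=(381,259),piv=(268,239),tail=(237,196),pin=(249,254)),
 scene=dict(c1=(356,269),c2=(184,268),c3=(198,185),c4=(354,187),knob=(192,200),piv=(308,210),tail=(358,237),pin=(319,193)))
ps={n:r.snapshot(n) for n in P}
def W(x,v): return np.r_[R.from_euler('z',x[2]).apply(v)[:2]+x[:2],v[2]]
def f(x,ns=("top","scene")): return np.concatenate([proj(ps[n],W(x,np.array(J[k])))-P[n][k] for n in ns for k in J])
for ns in(("top",),("scene",),("top","scene")):
    o=least_squares(f,[.53,.02,0],args=(ns,),loss="soft_l1",x_scale=[.01,.01,.01]);print(ns,np.round(o.x,4));print(np.round(o.fun.reshape(-1,2),1).tolist())
x=o.x;np.save("jig.npy",x)
for k in J: print(k,W(x,np.array(J[k])).round(4))
E
python3 fit.py
```

```text
('top',) [ 0.5136  0.0217 -0.4415]
[[0.7, -1.4], [1.0, -1.3], [-0.0, 2.8], [-1.5, 1.4], [-0.0, 0.0], [-0.4, -0.5], [-0.3, -0.5], [0.3, 0.7]]
('scene',) [ 0.5187  0.0222 -0.4467]
[[1.5, 1.3], [-3.8, -3.7], [-2.0, -0.7], [-1.7, 1.7], [0.0, 1.4], [1.0, -1.0], [0.9, -1.0], [0.2, 0.0]]
('top', 'scene') [ 0.5159  0.022  -0.443 ]
[[0.6, -2.5], [0.8, -2.3], [-0.4, 1.7], [-1.7, 0.1], [-0.4, -1.3], [-0.6, -1.8], [-0.4, -1.8], [0.1, -0.7], [0.8, -0.3], [-4.2, -4.7], [-2.6, -1.4], [-2.7, 0.5], [-0.5, 0.3], [0.3, -2.3], [0.1, -2.5], [-0.6, -1.2]]
c1 [0.6658 0.128  0.012 ]
c2 [ 0.5286 -0.1611  0.012 ]
c3 [ 0.366  -0.0839  0.012 ]
c4 [0.5032 0.2052 0.012 ]
knob [ 0.4996 -0.1031  0.1421]
piv [0.5459 0.0853 0.07  ]
tail [0.6282 0.1421 0.066 ]
pin [0.5179 0.1196 0.064 ]
```

move_arm(targets=[[[0, 0, -0.136, 0.035, -0.035, 0, 1], [0, 0, 0, 0.035, -0.035, 0, 1], [0, 0, 0, 0.035, -0.035, 0, 1], [0, 0, 0, 0.035, -0.035, 0, 1], [0, 0, 0, 0.035, -0.035, 0, 1]]], force=35)

```text
clock: 1.5
tool_pos: [0.3593, 0.4231, 0.2501]
eef_rot: [0.842, 0.539, 0.0, -0.005]
contact_force: [1.0, -0.8, 0.7]
opening: 1.002
```

move_arm(targets=[[[0, 0, 0, 0.02, -0.045, 0, 1], [0, 0, 0, 0.02, -0.045, 0, 1], [0, 0, 0, 0.02, -0.045, 0, 1], [0, 0, 0, 0.01, -0.045, 0, 1], [0, 0, 0, 0.01, -0.045, 0, 1]]])

```text
clock: 2.0
tool_pos: [0.4453, 0.1933, 0.2509]
eef_rot: [0.843, 0.538, 0.004, -0.005]
contact_force: [-0.4, -0.8, -0.2]
opening: 1.001
```

move_arm(targets=[[[0, 0, 0, 0.008, -0.045, 0, 1], [0, 0, 0, 0.008, -0.045, 0, 1], [0, 0, 0, 0.008, -0.045, 0, 1], [0, 0, 0, 0.008, -0.045, 0, 1], [0, 0, 0, 0.008, -0.045, 0, 1]]])

```text
clock: 2.5
tool_pos: [0.4874, -0.0411, 0.2522]
eef_rot: [0.843, 0.538, 0.006, -0.004]
contact_force: [1.0, 0.1, 0.1]
opening: 0.999
```

move_arm(targets=[[[0, 0, 0, 0.008, -0.04, 0, 1], [0, 0, 0, 0.006, -0.03, 0, 1], [0, 0, 0, 0, 0, 0, 1], [0, 0, 0, 0, 0, 0, 1]]])

```text
clock: 2.9
tool_pos: [0.502, -0.1233, 0.2524]
eef_rot: [0.847, 0.532, 0.006, -0.001]
contact_force: [-0.1, 0.8, -1.5]
opening: 1.004
```

```bash
cat > k.py <<'E'
from h import *
st();p=r.snapshot("wrist");f=p["frame"];h=cv2.cvtColor(f,cv2.COLOR_RGB2HSV)
m=((h[...,0]<6)|(h[...,0]>174))&(h[...,1]>170)&(h[...,2]>80)
y,x=np.nonzero(m);print(m.sum(),y.mean(),x.mean(),at_z(p,(y.mean(),x.mean()),.145))
cv2.imwrite("pics/w1.png",f[:,:,::-1])
for n in("top","scene"):
    p=r.snapshot(n);h=cv2.cvtColor(p["frame"],cv2.COLOR_RGB2HSV)
    m=((h[...,0]<6)|(h[...,0]>174))&(h[...,1]>170)&(h[...,2]>80);m[:150]=0
    y,x=np.nonzero(m);print(n,m.sum(),y.mean(),x.mean(),at_z(p,(y.mean(),x.mean()),.145))
E
python3 k.py
```

```text
{'clock': 2.9, 'q': [0.327, 0.548, -0.266, 1.889, 0.194, 0.722, 1.074], 'tool_pos': [0.502, -0.123, 0.252], 'eef_rot': [0.847, 0.532, 0.006, -0.001], 'contact_force': [-0.121, 0.822, -1.463], 'moment': [0.038, 0.04, -0.003], 'opening': 1.004}
964 186.94605809128632 300.6701244813278 [ 0.49806402 -0.1024958   0.145     ]
top 316 259.57278481012656 382.0221518987342 [ 0.49641311 -0.1045951   0.145     ]
scene 380 200.1657894736842 190.53947368421052 [ 0.50091773 -0.10439116  0.145     ]
```

View pics/w1.png

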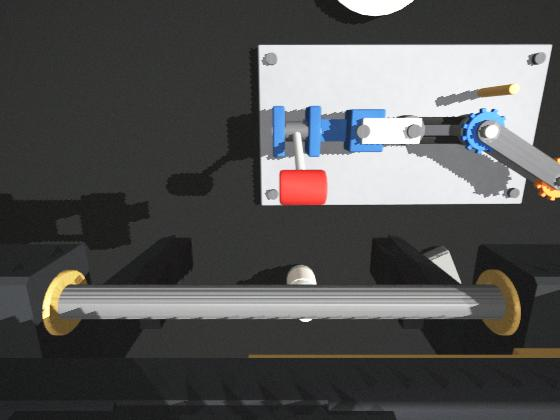

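The wrist view shows the jig square to the jaws. The red knob is at (187,301), clear of everything, and all three cameras put it at about (0.498, -0.103). Moving down over it.

move_arm(targets=[[[0, 0, 0, -0.004, 0.02, 0, 1], [0, 0, 0, 0, 0, -0.03, 1], [0, 0, 0, 0, 0, -0.03, 1], [0, 0, 0, 0, 0, -0.02, 1], [0, 0, 0, 0, 0, 0, 1]]])

```text
clock: 3.55
tool_pos: [0.4993, -0.0918, 0.1722]
eef_rot: [0.842, 0.539, 0.009, -0.002]
contact_force: [-0.0, -0.2, -0.7]
opening: 1.003
```

move_arm(targets=[[[0, 0, 0, -0.001, -0.011, -0.015, 1], [0, 0, 0, 0, 0, -0.015, 1], [0, 0, 0, 0, 0, -0.008, 1], [0, 0, 0, 0, 0, 0, 1]]])

```text
clock: 3.95
tool_pos: [0.5005, -0.0983, 0.1364]
eef_rot: [0.84, 0.543, 0.011, -0.001]
contact_force: [0.3, -0.2, 0.4]
opening: 0.998
```

move_arm(targets=[[[0, 0, -0.026, -0.002, -0.004, -0.002, 1], [0, 0, 0, 0, 0, 0, 0.6], [0, 0, 0, 0, 0, 0, 0.3], [0, 0, 0, 0, 0, 0, 0.3], [0, 0, 0, 0, 0, 0, 0.3]]], force=35)

```text
clock: 4.45
tool_pos: [0.5001, -0.1019, 0.1372]
eef_rot: [0.847, 0.531, 0.013, 0.0]
contact_force: [-0.5, -0.5, 0.7]
opening: 0.664
```

```bash
python3 k.py; python3 -c "
import cv2;cv2.imwrite('pics/x.png',cv2.imread('pics/w1.png'))"
```

```text
{'clock': 4.45, 'q': [0.234, 0.72, -0.184, 2.027, 0.277, 0.394, 0.961], 'tool_pos': [0.5, -0.102, 0.137], 'eef_rot': [0.847, 0.531, 0.013, 0.0], 'contact_force': [-0.518, -0.519, 0.728], 'moment': [-0.009, 0.044, -0.041], 'opening': 0.664}
4135 259.63917775090687 280.2062877871826 [ 0.4952057 -0.0995991  0.145    ]
top 0 nan nan [nan nan nan]
scene 333 201.00900900900902 190.16816816816817 [ 0.50225371 -0.10538604  0.145     ]k.py:9: RuntimeWarning: Mean of empty slice.
  y,x=np.nonzero(m);print(n,m.sum(),y.mean(),x.mean(),at_z(p,(y.mean(),x.mean()),.145))
  ret = ret.dtype.type(ret / rcount)
```

move_arm(targets=[[[0, 0, 0, 0, 0, -0.002, 0.3], [0, 0, 0, 0, 0, 0, 0.3], [0, 0, 0, 0, 0, 0, 0.3], [0, 0, 0, 0, 0, 0, 0.3], [0, 0, 0, 0, 0, 0, 0.3]]])

```text
clock: 5.1
tool_pos: [0.4999, -0.1025, 0.1348]
eef_rot: [0.847, 0.531, 0.013, 0.001]
contact_force: [0.6, -1.1, 0.7]
opening: 0.406
```

move_arm(targets=[[[0, 0, 0, -0.0084, 0.004, 0.0034, 0.3], [0, 0, 0, -0.0088, 0.0042, 0.0025, 0.3], [0, 0, 0, -0.009, 0.0043, 0.0015, 0.3], [0, 0, 0, -0.009, 0.0043, 0.0005, 0.3]]])

```text
clock: 5.5
tool_pos: [0.4745, -0.0903, 0.1433]
eef_rot: [0.848, 0.529, 0.021, 0.009]
contact_force: [7.7, -7.0, -7.1]
opening: 0.405
```

move_arm(targets=[[[0, 0, 0, -0.01, 0.0048, 0.0, 0.3], [0, 0, 0, -0.01, 0.0048, -0.001, 0.3], [0, 0, 0, -0.01, 0.0048, -0.0015, 0.3], [0, 0, 0, -0.009, 0.0043, -0.002, 0.3]]])

```text
clock: 5.9
tool_pos: [0.455, -0.081, 0.1437]
eef_rot: [0.85, 0.525, 0.038, 0.025]
contact_force: [8.9, -8.8, 2.4]
opening: 0.405
```

```bash
cat > tilt.py <<'E'
from h import *
s=st();x=np.load("jig.npy")
q=R.from_quat(s["eef_rot"]);yaw=np.radians(64.27)
want=R.from_quat([np.cos(yaw/2),np.sin(yaw/2),0,0])
print("to vertical",(want*q.inv()).as_rotvec().round(3), "tool z",q.as_matrix()[:,2].round(3))
E
python3 tilt.py
```

```text
{'clock': 5.9, 'q': [0.135, 0.66, -0.088, 2.228, 0.301, 0.171, 0.88], 'tool_pos': [0.455, -0.081, 0.144], 'eef_rot': [0.85, 0.525, 0.038, 0.025], 'contact_force': [8.887, -8.805, 2.385], 'moment': [-2.351, -1.785, 0.138], 'opening': 0.405}
to vertical [0.002 0.092 0.015] tool z [ 0.091 -0.003 -0.996]
```

move_arm(targets=[[[0, 0.08, 0.01, -0.004, 0.002, 0, 0.3], [0, 0.06, 0, -0.01, 0.0048, -0.001, 0.3], [0, 0.04, 0, -0.01, 0.0048, -0.0015, 0.3]]])

```text
clock: 6.2
tool_pos: [0.4468, -0.077, 0.1433]
eef_rot: [0.85, 0.526, -0.027, -0.011]
contact_force: [8.8, -11.3, -0.2]
opening: 0.405
```

```bash
python3 tilt.py
```

```text
{'clock': 6.2, 'q': [0.153, 0.684, -0.149, 2.121, 0.267, 0.413, 0.894], 'tool_pos': [0.447, -0.077, 0.143], 'eef_rot': [0.85, 0.526, -0.027, -0.011], 'contact_force': [8.802, -11.257, -0.205], 'moment': [-1.875, -2.466, 0.315], 'opening': 0.405}
to vertical [ 0.011 -0.057  0.014] tool z [-0.057 -0.01  -0.998]
```

move_arm(targets=[[[0, 0.03, 0.01, -0.012, 0.0057, -0.003, 0.3], [0, 0.03, 0, -0.012, 0.0057, -0.004, 0.3], [0, 0.03, 0, -0.012, 0.0057, -0.004, 0.3]]])

```text
clock: 6.5
tool_pos: [0.4295, -0.0688, 0.1375]
eef_rot: [0.849, 0.525, -0.051, -0.019]
contact_force: [7.9, -11.5, 7.9]
opening: 0.403
```

```bash
python3 tilt.py
```

```text
{'clock': 6.5, 'q': [0.122, 0.695, -0.138, 2.136, 0.262, 0.436, 0.873], 'tool_pos': [0.429, -0.069, 0.137], 'eef_rot': [0.849, 0.525, -0.051, -0.019], 'contact_force': [7.903, -11.481, 7.912], 'moment': [-1.849, -2.137, 0.339], 'opening': 0.403}
to vertical [ 0.021 -0.106  0.015] tool z [-0.106 -0.02  -0.994]
```

move_arm(targets=[[[0, 0, 0, -0.009, 0.0043, -0.002, 0.3], [0, 0, 0, -0.009, 0.0043, -0.002, 0.3], [0, 0, 0, -0.008, 0.004, -0.001, 0.3], [0, 0, 0, -0.008, 0.004, -0.001, 0.3], [0, 0, 0, -0.008, 0.004, -0.001, 0.3]]])

```text
clock: 7.0
tool_pos: [0.4248, -0.0665, 0.1354]
eef_rot: [0.854, 0.52, -0.021, 0.01]
contact_force: [14.4, -16.0, -4.3]
opening: 0.404
```

```bash
python3 tilt.py; python3 - <<'E'
from h import *
p=r.snapshot("scene");cv2.imwrite("pics/s2.png",cv2.resize(p["frame"][130:330,120:420,::-1],None,fx=2.5,fy=2.5))
E
```

```text
{'clock': 7.0, 'q': [0.06, 0.677, -0.065, 2.226, 0.296, 0.276, 0.815], 'tool_pos': [0.425, -0.067, 0.135], 'eef_rot': [0.854, 0.52, -0.021, 0.01], 'contact_force': [14.384, -15.961, -4.274], 'moment': [-3.421, -2.649, 1.013], 'opening': 0.404}
to vertical [ 0.039 -0.025  0.029] tool z [-0.026 -0.039 -0.999]
```

View pics/s2.png

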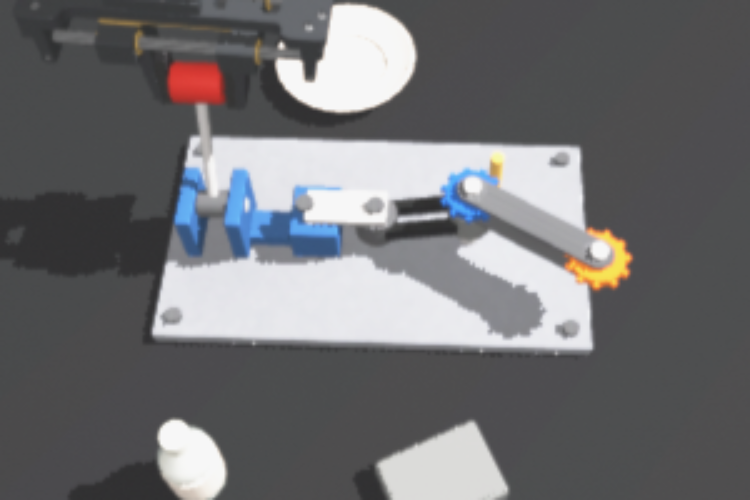

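The lever is at its end stop: the red knob leans towards the robot, and force has risen from 15 N to 21 N with no further travel. Easing back now, starting with small probing rows.

move_arm(targets=[[[0, 0.01, 0, -0.006, 0.003, 0, 0.3], [0, 0.01, 0, -0.004, 0.002, 0, 0.3]]])

```text
clock: 7.25
tool_pos: [0.4265, -0.0674, 0.1364]
eef_rot: [0.855, 0.519, -0.021, 0.014]
contact_force: [7.3, -7.9, -6.0]
opening: 0.407
```

move_arm(targets=[[[0, 0.01, 0, -0.003, 0.0015, 0, 0.3], [0, 0.01, 0, -0.003, 0.0015, 0, 0.3]]])

```text
clock: 7.45
tool_pos: [0.4284, -0.0683, 0.1373]
eef_rot: [0.855, 0.518, -0.024, 0.014]
contact_force: [7.2, -8.4, -4.0]
opening: 0.408
```

move_arm(targets=[[[0, 0, 0, -0.001, 0.0005, 0.0005, 0.3], [0, 0, 0, 0, 0, 0.0005, 0.3], [0, 0, 0, 0, 0, 0.0005, 0.3]]])

```text
clock: 7.75
tool_pos: [0.4367, -0.0723, 0.1409]
eef_rot: [0.855, 0.517, -0.017, 0.022]
contact_force: [6.7, -6.9, -3.2]
opening: 0.407
```

move_arm(targets=[[[0, 0, 0, 0.001, -0.0005, 0.001, 0.3], [0, 0, 0, 0.001, -0.0005, 0.001, 0.3], [0, 0, 0, 0.001, -0.0005, 0.001, 0.3]]])

```text
clock: 8.05
tool_pos: [0.4482, -0.0777, 0.1445]
eef_rot: [0.856, 0.517, -0.01, 0.027]
contact_force: [6.3, -6.4, -15.0]
opening: 0.408
```

```bash
python3 tilt.py
```

```text
{'clock': 8.05, 'q': [0.06, 0.666, -0.047, 2.186, 0.305, 0.29, 0.817], 'tool_pos': [0.448, -0.078, 0.144], 'eef_rot': [0.856, 0.517, -0.01, 0.027], 'contact_force': [6.328, -6.369, -15.023], 'moment': [-0.762, -1.076, 0.405], 'opening': 0.408}
to vertical [0.057 0.012 0.036] tool z [ 0.011 -0.057 -0.998]
```

move_arm(targets=[[[0.015, 0.01, 0.01, 0.001, -0.0005, -0.001, 0.3], [0.015, 0.01, 0.01, 0.001, -0.0005, 0, 0.3], [0.01, 0.01, 0.01, 0.001, -0.0005, 0, 0.3]]])

```text
clock: 8.35
tool_pos: [0.4568, -0.0819, 0.1455]
eef_rot: [0.848, 0.529, -0.008, 0.007]
contact_force: [4.9, -3.5, -8.3]
opening: 0.404
```

move_arm(targets=[[[0.01, 0.01, 0, 0.0015, -0.0007, 0, 0.3], [0.01, 0.01, 0, 0.0015, -0.0007, 0, 0.3], [0, 0.01, 0, 0.0015, -0.0007, -0.0005, 0.3]]])

```text
clock: 8.65
tool_pos: [0.4647, -0.0856, 0.1455]
eef_rot: [0.849, 0.529, -0.012, -0.008]
contact_force: [3.7, -4.3, 2.6]
opening: 0.401
```

```bash
python3 tilt.py
```

```text
{'clock': 8.65, 'q': [0.19, 0.687, -0.171, 2.087, 0.273, 0.418, 0.918], 'tool_pos': [0.465, -0.086, 0.146], 'eef_rot': [0.849, 0.529, -0.012, -0.008], 'contact_force': [3.696, -4.262, 2.626], 'moment': [-0.369, -0.56, 0.178], 'opening': 0.401}
to vertical [-0.    -0.029  0.008] tool z [-0.029  0.    -1.   ]
```

move_arm(targets=[[[0, 0, 0, 0.002, -0.001, -0.001, 0.3], [0, 0, 0, 0.002, -0.001, -0.001, 0.3], [0, 0, 0, 0.002, -0.001, -0.001, 0.3], [0, 0, 0, 0.002, -0.001, -0.001, 0.3]]])

```text
clock: 9.05
tool_pos: [0.4765, -0.0913, 0.1438]
eef_rot: [0.849, 0.528, -0.01, -0.005]
contact_force: [1.2, -3.1, 5.0]
opening: 0.402
```

move_arm(targets=[[[0, 0, 0, 0.0025, -0.0012, -0.0015, 0.3], [0, 0, 0, 0.0025, -0.0012, -0.0015, 0.3], [0, 0, 0, 0.0025, -0.0012, -0.0015, 0.3], [0, 0, 0, 0.0025, -0.0012, -0.0015, 0.3]]])

```text
clock: 9.45
tool_pos: [0.489, -0.0973, 0.1397]
eef_rot: [0.849, 0.528, -0.008, -0.002]
contact_force: [3.7, -4.2, 5.5]
opening: 0.407
```

move_arm(targets=[[[0, 0, 0, 0.0025, -0.0012, -0.002, 0.3], [0, 0, 0, 0.0025, -0.0012, -0.002, 0.3], [0, 0, 0, 0.0025, -0.0012, -0.001, 0.3], [0, 0, 0, 0.0035, -0.0017, -0.001, 0.3], [0, 0, 0, 0.0035, -0.0017, -0.001, 0.3]]])

```text
clock: 9.95
tool_pos: [0.4909, -0.0981, 0.1388]
eef_rot: [0.848, 0.529, -0.017, -0.009]
contact_force: [-6.9, 1.8, 20.5]
opening: 0.404
```

move_arm(targets=[[[0, 0, 0, 0.003, -0.0015, 0, 0.3], [0, 0, 0, 0.002, -0.001, 0, 0.3], [0, 0, 0, 0.002, -0.001, 0, 0.3], [0, 0, 0, 0.002, -0.001, 0, 0.3]]])

```text
clock: 10.35
tool_pos: [0.4908, -0.0981, 0.139]
eef_rot: [0.848, 0.529, -0.023, -0.016]
contact_force: [-5.6, 0.7, 8.6]
opening: 0.395
```

```bash
python3 tilt.py
```

```text
{'clock': 10.35, 'q': [0.218, 0.729, -0.189, 1.985, 0.264, 0.508, 0.953], 'tool_pos': [0.491, -0.098, 0.139], 'eef_rot': [0.848, 0.529, -0.023, -0.016], 'contact_force': [-5.592, 0.687, 8.582], 'moment': [0.787, 0.49, -0.1], 'opening': 0.395}
to vertical [-0.002 -0.057  0.006] tool z [-0.057  0.002 -0.998]
```

```bash
python3 - <<'E'
from h import *
p=r.snapshot("scene");h=cv2.cvtColor(p["frame"],cv2.COLOR_RGB2HSV)
m=((h[...,0]<6)|(h[...,0]>174))&(h[...,1]>170)&(h[...,2]>80);m[:120]=0
y,x=np.nonzero(m);print(m.sum(),y.mean(),x.mean(),at_z(p,(y.mean(),x.mean()),.145))
jx=np.load("jig.npy")
for q in(0,.05,.1,.2,.8):
    v=np.array([.1*np.sin(.4-q),-.12,.05+.1*np.cos(.4-q)]);w=np.r_[R.from_euler('z',jx[2]).apply(v)[:2]+jx[:2],v[2]];print(q,proj(p,w).round(1))
E
```

```text
345 200.90144927536232 189.86666666666667 [ 0.50186104 -0.10576924  0.145     ]
0 [191.5 200.3]
0.05 [191.7 197.3]
0.1 [192.  194.3]
0.2 [192.7 188.5]
0.8 [198.9 162.6]
```

The knob's image position matches rest exactly (row 200.9 now, 200.2 at the start). In the held picture it was at row 163, which is about 0.79 rad. It slipped a little in the pads, which doesn't matter. Releasing and rising.

move_arm(targets=[[[0, 0, 0, 0, 0, 0, 0.6], [0, 0, 0, 0, 0, 0, 1], [0, 0, 0, 0, 0, 0, 1], [0, 0, 0, 0, 0, 0, 1], [0, 0, 0, 0, 0, 0, 1]]])

```text
clock: 10.9
tool_pos: [0.489, -0.0963, 0.1373]
eef_rot: [0.847, 0.53, -0.025, -0.018]
contact_force: [0.4, -0.8, 0.3]
opening: 0.835
```

move_arm(targets=[[[0, -0.05, 0, 0, 0, 0.01, 1], [0, 0, 0, 0, 0, 0.03, 1], [0, 0, 0, 0, 0, 0.03, 1], [0, 0, 0, 0, 0, 0.03, 1], [0, 0, 0, 0, 0, 0.03, 1]]])

```text
clock: 11.4
tool_pos: [0.4856, -0.0957, 0.2672]
eef_rot: [0.847, 0.531, -0.007, -0.008]
contact_force: [0.4, -0.4, 1.0]
opening: 1.002
```

```bash
python3 k.py;python3 tilt.py
```

```text
{'clock': 11.4, 'q': [0.281, 0.511, -0.273, 1.907, 0.184, 0.769, 1.025], 'tool_pos': [0.486, -0.096, 0.267], 'eef_rot': [0.847, 0.531, -0.007, -0.008], 'contact_force': [0.372, -0.394, 0.953], 'moment': [-0.0, -0.028, 0.047], 'opening': 1.002}
876 218.80251141552512 280.8584474885845 [ 0.49887176 -0.10237187  0.145     ]
top 0 nan nan [nan nan nan]
scene 379 200.14511873350924 190.53034300791558 [ 0.5008733  -0.10439342  0.145     ]
{'clock': 11.55, 'q': [0.28, 0.511, -0.272, 1.906, 0.185, 0.766, 1.024], 'tool_pos': [0.487, -0.096, 0.268], 'eef_rot': [0.848, 0.531, -0.006, -0.006], 'contact_force': [0.262, -0.475, -0.642], 'moment': [-0.074, -0.055, 0.039], 'opening': 1.003}
to vertical [-0.005 -0.016  0.003] tool z [-0.016  0.005 -1.   ]k.py:9: RuntimeWarning: Mean of empty slice.
  y,x=np.nonzero(m);print(n,m.sum(),y.mean(),x.mean(),at_z(p,(y.mean(),x.mean()),.145))
  ret = ret.dtype.type(ret / rcount)
```

Lever confirmed back at rest after release (row 200.1, col 190.5, same as the start). Now moving above the trailing side of the cage with the fingers shut. That means tool x along the arm (yaw 34°), standing 40 mm off the arm's centreline at 60 mm radius.

move_arm(targets=[[[0, 0, -0.105, 0.026, 0.036, 0, 0], [0, 0, -0.105, 0.026, 0.036, 0, 0], [0, 0, -0.105, 0.026, 0.036, 0, 0], [0, 0, -0.105, 0.026, 0.036, 0, 0], [0, 0, -0.105, 0.026, 0.036, 0, 0]]], force=20)

```text
clock: 12.05
tool_pos: [0.6135, 0.0793, 0.2607]
eef_rot: [0.961, 0.275, -0.013, -0.008]
contact_force: [0.4, -0.9, -0.5]
opening: 0.575
```

```bash
cat > c.py <<'E'
from h import *
from scipy.optimize import brentq
s=st();x=np.load("jig.npy");Z=R.from_euler('z',x[2])
q=R.from_quat(s["eef_rot"]).as_matrix();piv=Z.apply([0,.07,0])[:2]+x[:2]
print("yaw",np.degrees(np.arctan2(q[1,0],q[0,0])).round(1),"tool z",q[:,2].round(3))
d=s["tool_pos"][:2]-piv;rr=np.hypot(*d);a=np.arctan2(d[1],d[0])-x[2]
# contact angle: pusher half depth 9, arm half width 14
print("radius",rr.round(4),"tool angle in jig deg",np.degrees(a).round(1),"cage q if touching",(a+np.arcsin(.023/rr)-np.pi/3).round(3))
E
python3 c.py
```

```text
{'clock': 12.05, 'q': [-0.15, 0.676, -0.084, 1.55, 0.048, 0.944, 0.312], 'tool_pos': [0.613, 0.079, 0.261], 'eef_rot': [0.961, 0.275, -0.013, -0.008], 'contact_force': [0.395, -0.862, -0.478], 'moment': [-0.071, -0.038, 0.035], 'opening': 0.575}
yaw 31.9 tool z [-0.028  0.008 -1.   ]
radius 0.0678 tool angle in jig deg 20.3 cage q if touching -0.346
```

move_arm(targets=[[[0, -0.03, 0.04, 0.004, 0.005, -0.03, 0], [0, 0, 0, 0, 0, -0.04, 0], [0, 0, 0, 0, 0, -0.04, 0], [0, 0, 0, 0, 0, -0.03, 0], [0, 0, 0, 0, 0, 0, 0]]])

```text
clock: 12.55
tool_pos: [0.6169, 0.0955, 0.1083]
eef_rot: [0.954, 0.3, 0.001, -0.005]
contact_force: [0.0, 0.2, 0.1]
opening: 0.116
```

```bash
python3 c.py; python3 - <<'E'
from h import *
p=r.snapshot("wrist");cv2.imwrite("pics/w2.png",p["frame"][:,:,::-1])
E
```

```text
{'clock': 12.55, 'q': [-0.177, 0.87, -0.081, 1.679, 0.092, 0.596, 0.304], 'tool_pos': [0.617, 0.096, 0.108], 'eef_rot': [0.954, 0.3, 0.001, -0.005], 'contact_force': [0.04, 0.237, 0.051], 'moment': [-0.03, 0.035, -0.018], 'opening': 0.116}
yaw 34.9 tool z [-0.002  0.01  -1.   ]
radius 0.0717 tool angle in jig deg 33.6 cage q if touching -0.134
```

View pics/w2.png

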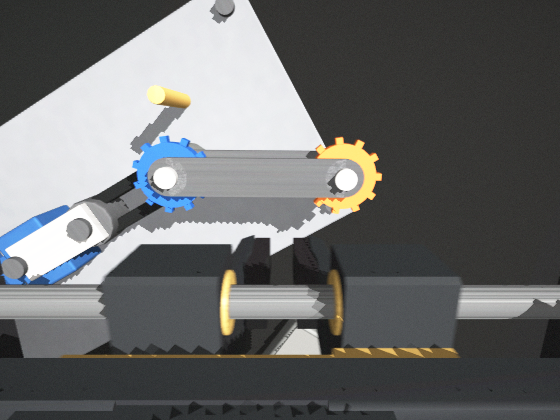

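The wrist picture shows the cage arm parallel to the jaws: blue wheel (177,163), orange (178,345). The fingers stand beside its trailing side, about mid-arm. I'll back off a few mm, then descend.

move_arm(targets=[[[0, 0, 0, 0.004, -0.009, 0, 0], [0, 0, 0, 0, -0.001, -0.02, 0], [0, 0, 0, 0, -0.001, -0.025, 0], [0, 0, 0, 0, 0, -0.012, 0], [0, 0, 0, 0, 0, 0, 0]]])

```text
clock: 13.1
tool_pos: [0.6293, 0.0809, 0.0595]
eef_rot: [0.954, 0.298, 0.009, -0.003]
contact_force: [-0.5, -0.0, 1.2]
opening: 0.005
```

```bash
python3 c.py
```

```text
{'clock': 13.1, 'q': [-0.157, 0.949, -0.072, 1.677, 0.107, 0.502, 0.314], 'tool_pos': [0.629, 0.081, 0.06], 'eef_rot': [0.954, 0.298, 0.009, -0.003], 'contact_force': [-0.458, -0.035, 1.243], 'moment': [-0.044, 0.073, 0.018], 'opening': 0.005}
yaw 34.7 tool z [ 0.016  0.011 -1.   ]
radius 0.0835 tool angle in jig deg 22.4 cage q if touching -0.377
```

move_arm(targets=[[[0, 0.01, 0, -0.006, 0.003, -0.012, 0], [0, 0, 0, -0.005, 0.005, -0.002, 0], [0, 0, 0, -0.003, 0.004, 0, 0]]])

```text
clock: 13.4
tool_pos: [0.6171, 0.0926, 0.0478]
eef_rot: [0.955, 0.297, 0.007, -0.004]
contact_force: [-1.0, -0.2, -0.6]
opening: 0.007
```

```bash
cat >> c.py <<'E'
t=a+x[2]; 
def tool(qq,off=.023,L=.060):
    th=x[2]+np.pi/3+qq;u=np.array([np.cos(th),np.sin(th)]);return piv+L*u-off*np.array([-u[1],u[0]])
th=np.radians(np.degrees(np.arctan2(q[1,0],q[0,0])))
al=d@[np.cos(th),np.sin(th)];of=-d@[-np.sin(th),np.cos(th)]
print("along/offset for arm parallel to tool x:",al.round(4),of.round(4))
for k in np.arange(0,1.3,.2): print(k.round(1),tool(k).round(4),"yaw",np.degrees(x[2]+np.pi/3+k).round(1))
E
python3 c.py
```

```text
{'clock': 13.4, 'q': [-0.182, 0.959, -0.066, 1.707, 0.102, 0.465, 0.293], 'tool_pos': [0.617, 0.093, 0.048], 'eef_rot': [0.955, 0.297, 0.007, -0.004], 'contact_force': [-1.018, -0.22, -0.63], 'moment': [-0.063, 0.091, -0.101], 'opening': 0.007}
yaw 34.6 tool z [ 0.011  0.011 -1.   ]
radius 0.0716 tool angle in jig deg 31.3 cage q if touching -0.174
along/offset for arm parallel to tool x: 0.0628 0.0344
0.0 [0.6083 0.1004] yaw 34.6
0.2 [0.6041 0.1125] yaw 46.1
0.4 [0.5975 0.1236] yaw 57.5
0.6 [0.5889 0.1331] yaw 69.0
0.8 [0.5785 0.1406] yaw 80.5
1.0 [0.5669 0.146 ] yaw 91.9
1.2 [0.5544 0.149 ] yaw 103.4
```

move_arm(targets=[[[0, 0, 0, -0.007, 0.007, 0, 0], [0, 0, 0.05, -0.005, 0.006, 0, 0], [0, 0, 0.1, -0.004, 0.008, 0, 0]]])

```text
clock: 13.7
tool_pos: [0.604, 0.1135, 0.0495]
eef_rot: [0.928, 0.371, 0.011, -0.002]
contact_force: [3.5, -3.5, -3.5]
opening: 0.003
```

```bash
python3 c.py|head -5
```

```text
{'clock': 13.7, 'q': [-0.207, 0.947, -0.09, 1.744, 0.159, 0.436, 0.359], 'tool_pos': [0.604, 0.114, 0.049], 'eef_rot': [0.928, 0.371, 0.011, -0.002], 'contact_force': [3.459, -3.503, -3.503], 'moment': [-0.964, -0.723, 0.132], 'opening': 0.003}
yaw 43.6 tool z [ 0.018  0.011 -1.   ]
radius 0.0646 tool angle in jig deg 51.3 cage q if touching 0.212
along/offset for arm parallel to tool x: 0.0615 0.0197
0.0 [0.6083 0.1004] yaw 34.6
```

move_arm(targets=[[[0, 0, 0.13, -0.005, 0.008, -0.001, 0], [0, 0, 0.12, -0.006, 0.008, -0.001, 0], [0, 0, 0.12, -0.007, 0.008, -0.001, 0]]])

```text
clock: 14.0
tool_pos: [0.592, 0.1322, 0.0493]
eef_rot: [0.839, 0.544, 0.014, 0.003]
contact_force: [5.4, -7.7, 1.1]
opening: 0.003
```

```bash
python3 c.py|head -5
```

```text
{'clock': 14.0, 'q': [-0.205, 0.941, -0.158, 1.776, 0.314, 0.418, 0.566], 'tool_pos': [0.592, 0.132, 0.049], 'eef_rot': [0.839, 0.544, 0.014, 0.003], 'contact_force': [5.398, -7.692, 1.092], 'moment': [-1.275, -0.8, 0.124], 'opening': 0.003}
yaw 65.9 tool z [ 0.028  0.01  -1.   ]
radius 0.0658 tool angle in jig deg 70.9 cage q if touching 0.548
along/offset for arm parallel to tool x: 0.0617 0.0229
0.0 [0.6083 0.1004] yaw 34.6
```

Tracking well (q≈0.55). Continuing.

move_arm(targets=[[[0, 0.01, 0.12, -0.008, 0.006, -0.001, 0], [0, 0.01, 0.12, -0.009, 0.005, -0.001, 0], [0, 0.01, 0.12, -0.01, 0.005, -0.001, 0]]])

```text
clock: 14.3
tool_pos: [0.5728, 0.1459, 0.0495]
eef_rot: [0.722, 0.691, 0.008, -0.001]
contact_force: [5.8, -4.7, -2.1]
opening: 0.004
```

```bash
python3 c.py|head -5
```

```text
{'clock': 14.3, 'q': [-0.182, 0.939, -0.244, 1.806, 0.455, 0.436, 0.784], 'tool_pos': [0.573, 0.146, 0.05], 'eef_rot': [0.722, 0.691, 0.008, -0.001], 'contact_force': [5.846, -4.697, -2.08], 'moment': [-0.962, -1.175, 0.003], 'opening': 0.004}
yaw 87.5 tool z [ 0.01   0.014 -1.   ]
radius 0.0663 tool angle in jig deg 91.4 cage q if touching 0.903
along/offset for arm parallel to tool x: 0.0617 0.0242
0.0 [0.6083 0.1004] yaw 34.6
```

move_arm(targets=[[[0, 0, 0.1, -0.01, 0.003, -0.001, 0], [0, 0, 0.1, -0.01, 0.002, -0.001, 0], [0, 0, 0.08, -0.01, 0.001, -0.001, 0]]])

```text
clock: 14.6
tool_pos: [0.5539, 0.1515, 0.0499]
eef_rot: [0.613, 0.79, 0.017, 0.005]
contact_force: [16.1, -2.6, -4.8]
opening: 0.008
```

```bash
python3 c.py|head -5
```

```text
{'clock': 14.6, 'q': [-0.183, 0.925, -0.273, 1.877, 0.586, 0.382, 0.927], 'tool_pos': [0.554, 0.151, 0.05], 'eef_rot': [0.613, 0.79, 0.017, 0.005], 'contact_force': [16.094, -2.566, -4.79], 'moment': [-0.739, -3.385, -0.123], 'opening': 0.008}
yaw 104.4 tool z [ 0.029  0.02  -0.999]
radius 0.0667 tool angle in jig deg 108.5 cage q if touching 1.198
along/offset for arm parallel to tool x: 0.0621 0.0242
0.0 [0.6083 0.1004] yaw 34.6
```

move_arm(targets=[[[0, 0.01, 0, -0.01, 0, -0.001, 0], [0, 0, 0, -0.01, 0, -0.001, 0], [0, 0, 0, -0.01, 0, -0.001, 0], [0, 0, 0, -0.01, 0, -0.001, 0], [0, 0, 0, -0.01, 0, -0.001, 0]]])

```text
clock: 15.1
tool_pos: [0.5539, 0.1534, 0.0545]
eef_rot: [0.614, 0.787, 0.051, 0.03]
contact_force: [19.2, -2.4, -8.7]
opening: 0.005
```

```bash
python3 c.py|head -5; python3 - <<'E'
from h import *
for i in range(8): p=r.snapshot("scene")
cv2.imwrite("pics/s3.png",cv2.resize(p["frame"][130:330,120:420,::-1],None,fx=2.5,fy=2.5))
q=r.snapshot("wrist");cv2.imwrite("pics/w3.png",q["frame"][:,:,::-1])
E
python3 c.py|head -5
```

```text
{'clock': 15.1, 'q': [-0.252, 0.897, -0.164, 1.959, 0.633, 0.213, 0.855], 'tool_pos': [0.554, 0.153, 0.054], 'eef_rot': [0.614, 0.787, 0.051, 0.03], 'contact_force': [19.228, -2.37, -8.683], 'moment': [-0.486, -3.646, -0.195], 'opening': 0.005}
yaw 104.1 tool z [ 0.11   0.042 -0.993]
radius 0.0686 tool angle in jig deg 108.7 cage q if touching 1.192
along/offset for arm parallel to tool x: 0.0641 0.0244
0.0 [0.6083 0.1004] yaw 34.6
{'clock': 15.55, 'q': [-0.251, 0.897, -0.165, 1.958, 0.632, 0.215, 0.856], 'tool_pos': [0.554, 0.154, 0.055], 'eef_rot': [0.614, 0.787, 0.05, 0.03], 'contact_force': [18.146, -2.345, -7.965], 'moment': [-0.452, -3.545, -0.146], 'opening': 0.005}
yaw 104.1 tool z [ 0.11   0.042 -0.993]
radius 0.0688 tool angle in jig deg 108.7 cage q if touching 1.191
along/offset for arm parallel to tool x: 0.0644 0.0244
0.0 [0.6083 0.1004] yaw 34.6
```

View pics/s3.png

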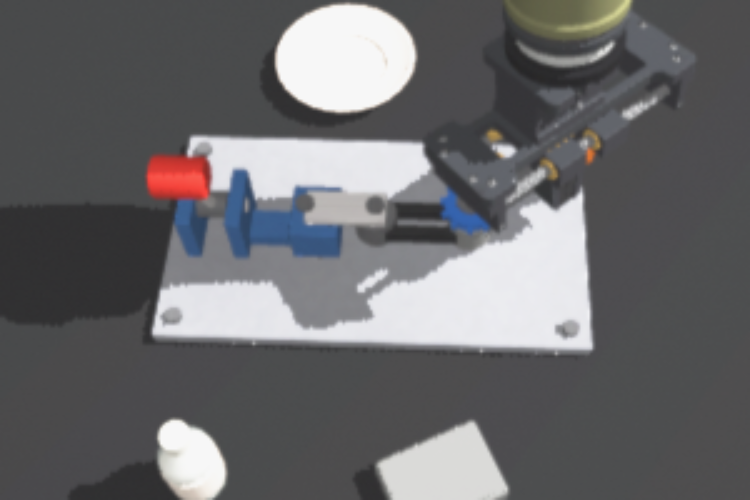

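View pics/w3.png

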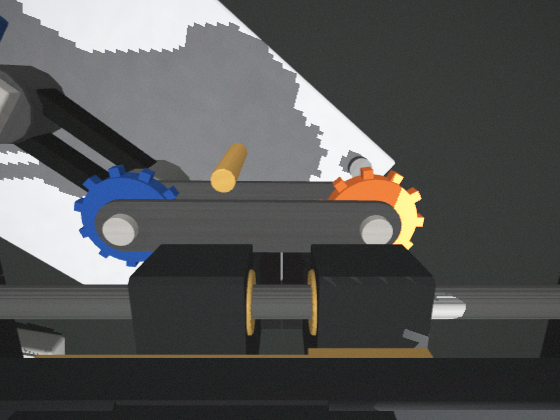

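The cage's leading side lies against the brass pin in the wrist view (pin at row 180, col 225). The pushing force is steady at about 18 N, against roughly 9 N of spring. The lever knob, saucer, tin and bottle are where they should be. Handing in.

```bash
python3 -c "
from h import *
print(r.finish_job());st()"
```

```text
the job is handed in; nothing more can be done
None
the job is handed in; nothing more can be done
```

I did the whole sequence and handed the job in at about 15.6 s on the robot clock. No verdict was reported.

- **Lever:** I gripped the red knob by its flat ends and pulled it to the end stop. The picture put it at about 0.79 rad, and I held it there for roughly 0.5 s. I eased it back over about 2.5 s at roughly 0.4 rad/s. After release the knob's image position matched the start to within 0.1 px, so the lever is at rest.
- **Cage:** I pushed the trailing side with shut fingers at about 62 mm radius, turning the tool with the arm until it met the brass pin. The estimated angle was 1.19–1.20 rad. The push was steady at about 18 N over the last 0.45 s, against roughly 9–10 N of spring.
- **Other objects:** The bottle, saucer and tin showed no movement in the last scene picture. I judged this by eye and did not measure it.

**Checks that disagreed:**
- Some network detections, such as the cage tail, cage pivot and stop pin, were wrong. I used a jig pose fitted to points read off the pictures instead; two plate corners still missed it by about 4–6 px.
- The knob slipped about 10 mm in the pads, so I confirmed the lever's rest position from the camera and not from the tool position.
- Under the final push the tool tilted about 0.12 rad and rose to 55 mm. The contact stayed steady, so I left it.

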